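# Fasten the draw latch of the green tester case

## Robot

A 7-joint arm with a two-finger parallel gripper is mounted at the origin on the work surface. World frame = base frame: x ahead of the robot, y to its left, z up, the work surface at z = 0. Lengths are in m, angles in rad, forces in N, time in s.
With the tool pointing down it reaches from about 0.425 to 0.875 m from the base axis. Payload 4.7 kg.
Tool frame: the origin (TCP) lies on the mounting face of the last link; the fingertips stand 182 mm ahead of it and the grasp point (between the pads) lies 164 mm ahead of it; z points along the fingers, y is the direction in which the jaws open and shut (so a half turn about z gives the same grasp; the last joint's range is limited). The gripper opens to 87 mm and grips with 3 to 60 N. Pads are 19 mm wide; open, the fingers measure 117 mm over their backs; the gripper's body (75 mm by 190 mm) begins 51 mm behind the grasp point.
Start: joints at [1.18, 0.321, -0.07, 1.45, 0.023, 1.371, -0.057], TCP at [0.256, -0.597, 0.405] pointing down, gripper open.
Joint ranges: [-2.86, 2.86], [-0.3, 2.09], [-1.38, 1.24], [0.06, 2.45], [-1.56, 4.7], [0.09, 2.05], [-2.69, 2.69]. Speed limits (rad/s): [2.57, 2.57, 3.14, 3.14, 3.14, 3.14, 3.14].

## Interface

Orientations are given as a rotation vector (axis times angle).
In Python, from bench import ctrl gives the robot as it stands. The module is installed in compiled form; this text tells all that it offers.
- The arm moves only by the tool play_rows, never from a script. Its argument "targets" is text: rows parted by semicolons, each of 7 numbers parted by spaces: the shift along the tool's x, y, z in cm, then the turn, a rotation vector about the tool's x, y, z in rad, then the opening, from -1 (shut) to 1 (fully open). In form: x y z ax ay az grip; .... A call has 1 to 20 rows; each row shifts and turns the pose as measured when the row begins, along the tool's axes as they then stand; what a row does not reach is not made up. A row lasts 1/8 s, in which the tool goes at most 62.5 mm and 10.7 degrees, less where a joint would pass 70% of its speed; a pose out of reach is approached as far as the arm can. A call is refused whole if a number of a shift passes 6.25 or a number of a turn 0.188, either way. A call with a gripper value outside its range is refused whole. The fingers move at their own pace and stop on an object; "newtons" is the grip in N (left out, the last holds). Time passes only in rows, so rows that do not move let the fingers close. It gives the time, the measured TCP pose, the force and the opening at its end, in the units of the state.
- ctrl.get_state(): the state, without advancing time (a new reading comes with each control period).
- ctrl.get_image(name): name is "scene" or "side" or "wrist"; returns a dict with "pixels" (400x640x3 uint8, blue, green, red), "depth" (400x640 float32, m along the optical axis (not along the pixel's ray), 0 where there is no reading), "intrinsics" (3x3 intrinsics, pixels), "k1" (the pictures are not rectified: a ray, as slopes to the right and down, at radius r is drawn at 1 + k1 r^2 times it, then the intrinsics apply), "R" (3x3) and "t" (3): a world point X has camera coordinates R X + t. Camera axes: x right, y down, z forward; pixel columns grow to the right and rows downward; lengths in m; the calibration is good to about 2 mm. A picture is of the moment at which its call begins.
- ctrl.close_job(): hands the job in, once; it reports no verdict.
The state is a dict: "time": time; "joint_positions": joint angles; "qd": joint speeds; "joint_torque": joint torques, N m; "position": TCP position; "tool_rot": TCP orientation; "ft_force": force on the tool from outside, world axes, zero at the start; "torque": the same for the moment, N m; "grip_width": opening from 0.0 (shut) to 1.0 (fully open).
Only numpy, scipy, OpenCV 4.12 (cv2) and the standard library are available. Lean on these libraries where they do the work, as an engineer would, in place of code of your own. Each camera call takes 0.05 s, during which the arm holds its last target.

## Task

Fasten the latch on top of the green case: first drop its raised claw over the keeper lip, then swing the orange-tipped lever over and down until it lies flat on the case with the claw still hooked. Do not touch the grey case; it stays open, still to be packed.

Things in the scene. Friction and masses are not known exactly. Their poses are not given: they have to be found in the camera images.
- green_case: Green hard case, black corners, fixed, standing 140 mm tall, 155 (x) by 240 (y). Origin: centre of underside, z up. Black handle on top: x -45, y 20..100, 32 high. Latch on top, in the case's plane y = -40 (mm): lever pivot (axis along y) at x -2, z 160; steel keeper lip x 41..48, 26 wide, top z 164. The claw's pin rides on the lever: at lever value v, x = -2-18cos(v-0.35), z = 160+18sin(v-0.35).
- green_lever (a joint): Angle of the green case's latch lever, rad: 0 = fastened, flat towards the case's -x, its top face at z 163 mm; pi/2 = upright. Starts at 1.19 to 1.45 and stays where it is left. Steel strip 21 wide, 6 thick, reaching 72 mm from its pivot, orange end. With the claw hooked it tightens below about 1.0 (some 2 N at its end), passes over centre near 0.26 and holds itself shut.
- green_claw_tip (a point): Lower end of the tooth at the claw's end: 69.5 mm along the claw from its pin, 10 below the pin line. Claw 73 long, 38 wide, top face 5 above that line. It starts 50 to 75 deg above level, held by slight friction; pushed from behind to case +x and down, under 40 deg it falls by its weight onto the lip, about 10 deg below level, tooth behind it (larger x), and stays down while the lever moves.
- grey_case: The other case, the same in all sizes, with the same latch, also open, but light grey shells. Fixed; origin: centre of underside. To be left alone, untouched.

How it is judged:
On the way:
1. the green case's claw is dropped over the keeper, its tooth behind the lip, while the lever is still up (z of green_claw_tip in the frame of green_case below 0.16 m and x of green_claw_tip in the frame of green_case above 0.048 m and value of joint green_lever above 0.7 rad), for 0.2 s.
At the end, for the whole second after the job is handed in: The green case's lever lies flat (within 0.12 rad of fully down) and the claw's tooth is behind the keeper lip (beyond its far face and at least 4 mm below its top) (value of joint green_lever below 0.12 rad and z of green_claw_tip in the frame of green_case below 0.16 m and x of green_claw_tip in the frame of green_case above 0.048 m); the robot touches nothing.
It fails at once if the robot touches the grey case or its latch (contact force between the arm and grey_case above 1 N).
It fails at once if the fingers touch the grey case or its latch (contact force between the fingers and grey_case above 1 N).
It also fails if it takes over 35 s, if anything falls off the work surface, if the arm or the gripper's body presses on something with over 40 N, if the wrist force passes 120 N, or if a joint passes its speed limit or range.

## Working session

There is one attempt and no reset: what is moved stays moved. The work goes in short steps, Python scripts to look and compute and a tool call to move; the robot and the scene stay as the last step left them, time stands still between calls to the robot, and variables do not carry over. Pictures are saved under pics/ and viewed, and the job is handed in when it is done.

Besides the shell and the picture viewer there is one more tool, called as name(argument=value, ...) on one line, values as JSON. play_rows: Moves the arm, as the interface text tells. Its arguments: {"type":"object","properties":{"targets":{"type":"string"},"newtons":{"type":"number"}},"required":["targets"]}

```bash
mkdir -p pics; cat > h.py <<'E'
import numpy as np, cv2
from bench import ctrl
def grab(n):
    d=ctrl.get_image(n); return d
def world(d,u,v,z=None,depth=None):
    K=np.array(d["intrinsics"]);R=np.array(d["R"]);t=np.array(d["t"]);k=d["k1"]
    a=np.array([(u-K[0,2])/K[0,0],(v-K[1,2])/K[1,1]]);p=a.copy()
    for _ in range(20): p=a/(1+k*(p@p))
    r=np.array([p[0],p[1],1.])
    if depth is not None: return R.T@(r*depth-t)
    c=-R.T@t; w=R.T@r; return c+w*(z-c[2])/w[2]
def proj(d,X):
    K=np.array(d["intrinsics"]);c=np.array(d["R"])@X+np.array(d["t"]);s=c[:2]/c[2];s=s*(1+d["k1"]*(s@s))
    return K[0,0]*s[0]+K[0,2],K[1,1]*s[1]+K[1,2]
def cloud(d):
    D=d["depth"];K=np.array(d["intrinsics"]);k=d["k1"]
    v,u=np.nonzero(D>0); a=np.stack([(u-K[0,2])/K[0,0],(v-K[1,2])/K[1,1]],1);p=a.copy()
    for _ in range(20): p=a/(1+k*(p**2).sum(1,keepdims=True))
    r=np.c_[p,np.ones(len(p))]*D[v,u][:,None]
    P=np.full(D.shape+(3,),np.nan);P[v,u]=(r-np.array(d["t"]))@np.array(d["R"]);return P
E
python3 - <<'E'
from h import *
for n in("scene","side","wrist"):
    d=grab(n);cv2.imwrite(f"pics/a_{n}.png",d["pixels"]);np.savez(f"a_{n}.npz",**d)
    print(n,np.round(-np.array(d["R"]).T@d["t"],3),(d["depth"]>0).mean())
s=ctrl.get_state();print(s)
E
```

```text
scene [ 0.861 -0.074  0.993] 0.99601953125
side [0.793 0.218 1.012] 0.9958671875
wrist [ 0.326 -0.566  0.383] 0.99601953125
{'time': 0.15, 'joint_positions': array([ 1.18007455,  0.32165398, -0.0701058 ,  1.45141851,  0.02259778,
        1.37080267, -0.05688073]), 'qd': array([-0.0001304 , -0.0021898 , -0.00071456, -0.00306816,  0.0012038 ,
        0.0009263 , -0.00145185]), 'joint_torque': array([-3.84760215e-04, -4.91796362e+01, -4.04834216e-01, -3.12878072e+01,
       -6.39581610e-02,  4.04343533e-02,  1.04939743e-04]), 'position': array([ 0.25592587, -0.59732277,  0.40389999]), 'tool_rot': array([-3.07601861e+00, -6.31366397e-01,  5.92845959e-04]), 'ft_force': array([-0.23579961, -0.34291601, -0.34356752]), 'torque': array([ 0.02335541, -0.00988909,  0.02755245]), 'grip_width': 0.9976417503217344}
```

View pics/a_scene.png

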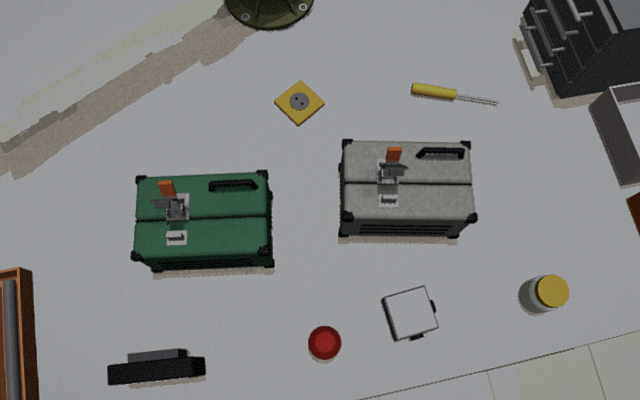

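View pics/a_side.png

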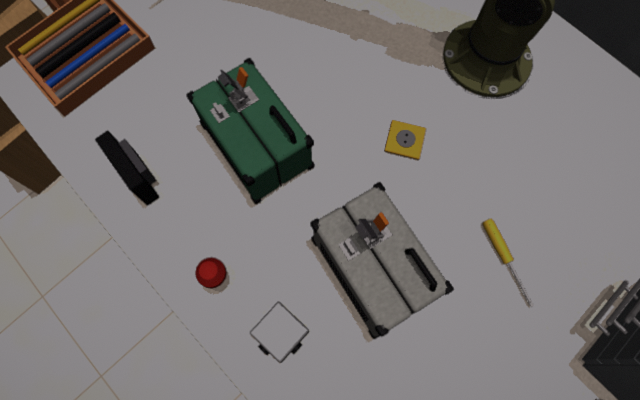

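View pics/a_wrist.png

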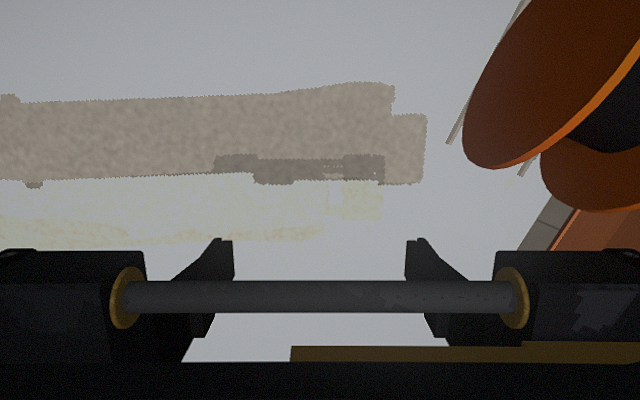

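```bash
cat > pose.py <<'E'
from h import *
res={}
for n in("scene","side"):
    d=dict(np.load(f"a_{n}.npz"));P=cloud(d)
    hsv=cv2.cvtColor(d["pixels"],cv2.COLOR_BGR2HSV)
    g=(hsv[...,0]>50)&(hsv[...,0]<85)&(hsv[...,1]>90)
    top=g&(np.abs(P[...,2]-.14)<.008)
    q=P[top]; print(n,"green top n",top.sum(),"z",np.median(q[:,2]))
    r=cv2.minAreaRect((q[:,:2]).astype(np.float32));print(r)
    # orange and other things above the top
    c=np.array(r[0])
    lo=np.nanmin(np.where(np.isnan(P),9,P))
    m=(P[...,2]>.143)&(np.linalg.norm(P[...,:2]-c,axis=2)<.16)
    print("above n",m.sum(), P[m].max(0))
    o=(hsv[...,0]<14)&(hsv[...,1]>150)&m
    print("orange",P[o].mean(0),P[o].min(0),P[o].max(0))
E
python3 pose.py; python3 - <<'E'
import cv2
for n,(x,y) in {"scene":(120,160),"side":(180,50)}.items():
    i=cv2.imread(f"pics/a_{n}.png")[y:y+125,x:x+160];cv2.imwrite(f"pics/b_{n}.png",cv2.resize(i,None,fx=4.5,fy=4.5,interpolation=cv2.INTER_CUBIC))
E
```

```text
scene green top n 8034 z 0.13976550487692652
((0.5792384743690491, -0.023656636476516724), (0.6363725662231445, 0.18789628148078918), 87.98453521728516)
above n 1000 [0.66319103 0.13602949 0.24260933]
orange [0.5622263  0.12205712 0.21979712] [ 0.54088059 -0.16025944  0.16374951] [0.56918521 0.13574202 0.23435035]
side green top n 5906 z 0.13965834097129148
((0.5754684209823608, -0.2160653918981552), (0.23733706772327423, 0.1554277390241623), 81.04388427734375)
above n 1105 [ 0.6474717  -0.10618465  0.24542692]
orange [ 0.54465301 -0.2518635   0.21738912] [ 0.53404028 -0.26543621  0.19683398] [ 0.55353688 -0.24015529  0.23196126]
```

```bash
ls pics
```

```text
a_scene.png
a_side.png
a_wrist.png
b_scene.png
b_side.png
```

```bash
cat > pose2.py <<'E'
from h import *
for n in("scene","side"):
    d=dict(np.load(f"a_{n}.npz"));P=cloud(d)
    hsv=cv2.cvtColor(d["pixels"],cv2.COLOR_BGR2HSV)
    g=(hsv[...,0]>50)&(hsv[...,0]<85)&(hsv[...,1]>90)
    top=(g&(np.abs(P[...,2]-.14)<.006)).astype(np.uint8)
    _,L,S,_=cv2.connectedComponentsWithStats(cv2.morphologyEx(top,cv2.MORPH_CLOSE,np.ones((7,7))));k=1+S[1:,4].argmax()
    q=P[(L==k)&(top>0)]
    r=cv2.minAreaRect(q[:,:2].astype(np.float32));b=cv2.boxPoints(r)
    e=[b[(i+1)%4]-b[i] for i in range(2)];e=max(e,key=np.linalg.norm);e*=np.sign(e[1])
    yaw=np.arctan2(-e[0],e[1]);c=np.array(r[0]);print(n,"centre",c,r[1],"yaw deg",np.degrees(yaw))
    # things above the top in case frame
    R2=np.array([[np.cos(yaw),-np.sin(yaw)],[np.sin(yaw),np.cos(yaw)]])
    C=(P[...,:2]-c)@R2; m=(P[...,2]>.15)&(np.abs(C[...,0])<.09)&(np.abs(C[...,1]+.04)<.035)
    o=(hsv[...,0]<14)&(hsv[...,1]>150)&m
    print("orange case",C[o].mean(0),C[o].min(0),C[o].max(0),"z",P[o][:,2].min(),P[o][:,2].max())
    w=m&~o
    A=np.c_[C[w],P[w][:,2]]
    for zl in np.arange(.15,.26,.01):
        s=A[(A[:,2]>=zl)&(A[:,2]<zl+.01)]
        if len(s): print("  z%.2f n%d x %.3f..%.3f y %.3f..%.3f"%(zl,len(s),s[:,0].min(),s[:,0].max(),s[:,1].min(),s[:,1].max()))
E
python3 pose2.py
```

```text
scene centre [ 0.57596463 -0.21621569] (0.24215853214263916, 0.15489140152931213) yaw deg -8.709726
orange case [-0.0240987  -0.04082911] [-0.03444625 -0.05312094] [-0.0169046  -0.02888747] z 0.19849339076014816 0.2321021664019026
  z0.15 n70 x -0.015..0.045 y -0.055..-0.025
  z0.16 n172 x -0.014..0.046 y -0.056..-0.024
  z0.17 n47 x -0.021..-0.005 y -0.046..-0.022
  z0.18 n20 x -0.018..-0.010 y -0.044..-0.022
  z0.19 n41 x -0.020..-0.005 y -0.052..-0.022
  z0.20 n14 x -0.026..-0.003 y -0.053..-0.022
  z0.21 n20 x -0.027..0.002 y -0.053..-0.022
  z0.22 n19 x -0.031..0.004 y -0.054..-0.022
  z0.23 n50 x -0.002..0.017 y -0.061..-0.022
  z0.24 n132 x 0.002..0.018 y -0.061..-0.022
side centre [ 0.5758152  -0.21607977] (0.23688560724258423, 0.1556040346622467) yaw deg -8.732918
orange case [-0.02536792 -0.0401002 ] [-0.03483589 -0.05301229] [-0.0177624  -0.02828234] z 0.19683397586528673 0.23196125749265417
  z0.15 n61 x -0.014..0.044 y -0.057..-0.026
  z0.16 n115 x -0.015..0.044 y -0.057..-0.027
  z0.17 n21 x -0.020..-0.006 y -0.043..-0.023
  z0.18 n27 x -0.017..-0.007 y -0.057..-0.023
  z0.19 n38 x -0.020..-0.005 y -0.059..-0.023
  z0.20 n13 x -0.018..-0.003 y -0.059..-0.023
  z0.21 n29 x -0.036..0.002 y -0.060..-0.022
  z0.22 n37 x -0.036..0.001 y -0.059..-0.023
  z0.23 n59 x -0.034..0.016 y -0.062..-0.023
  z0.24 n88 x 0.001..0.017 y -0.060..-0.023
```

View pics/b_scene.png

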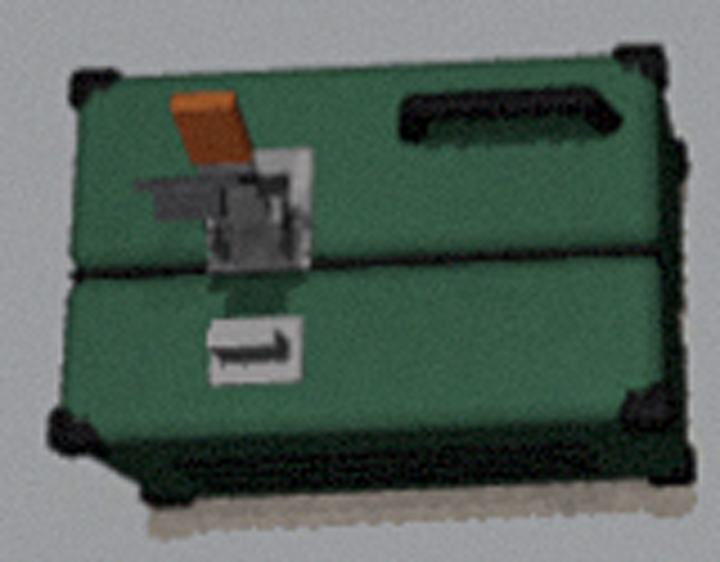

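View pics/b_side.png

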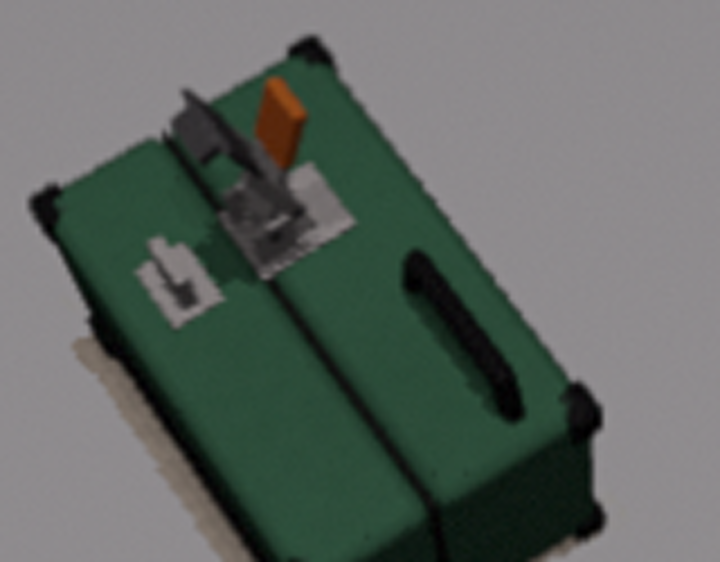

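```bash
cat > go.py <<'E'
from h import *
from scipy.spatial.transform import Rotation as Ro
c=np.array([.5759,-.2161]);yaw=np.radians(-8.72)
Rc=Ro.from_euler('z',yaw).as_matrix()
Rt=Rc@np.diag([1,-1,-1.])
def st():
    s=ctrl.get_state();R=Ro.from_rotvec(s["tool_rot"]).as_matrix();p=np.array(s["position"]);tip=p+.182*R[:,2]
    return s,R,p,Rc.T@(tip-[c[0],c[1],0])
def to(tips,tilt=None):
    s,R,p,t=st()
    print("t",s["time"],"tip case mm",np.round(t*1000,1),"turn left (tool rotvec)",np.round(Ro.from_matrix(R.T@Rt).as_rotvec(),3),"F case",np.round(Rc.T@s["ft_force"],1),"grip",s["grip_width"])
    for x in tips:
        T=Rc@(np.array(x)/1000)+[c[0],c[1],0]+[0,0,.182]
        print(x,"delta in tool axes now, cm",np.round(R.T@(T-p)*100,2)," in case-aligned tool axes",np.round(Rt.T@(T-p)*100,2))
E
python3 -c "
from go import *
to([(-5,-40,280)])"
```

```text
t 0.15 tip case mm [-258.6 -425.1  221.9] turn left (tool rotvec) [-0.001  0.     0.557] F case [-0.2 -0.4 -0.3] grip 0.9976417503217344
(-5, -40, 280) delta in tool axes now, cm [ 41.89 -19.31  -5.78]  in case-aligned tool axes [ 25.35 -38.53  -5.81]
```

play_rows(targets="0 0 -3 0 0 0.186 -1; 0 0 -3 0 0 0.186 -1; 0 0 0 0 0 0.186 -1; 3.1 -4.7 0 0 0 0 -1; 3.1 -4.7 0 0 0 0 -1; 3.1 -4.7 0 0 0 0 -1; 3.1 -4.7 0 0 0 0 -1; 0 0 0 0 0 0 -1", newtons=20)

```text
time: 1.15
position: [0.4126, -0.4276, 0.4618]
tool_rot: [-3.124, 0.261, 0.007]
ft_force: [1.0, -0.5, 1.1]
grip_width: 0.171
```

```bash
python3 -c "
from go import *
to([(-5,-40,280)])"
```

```text
t 1.15 tip case mm [-130.2 -232.7  279.8] turn left (tool rotvec) [-0.006  0.005 -0.014] F case [ 1.1 -0.3  1.1] grip 0.17088421586890656
(-5, -40, 280) delta in tool axes now, cm [ 12.16 -19.55   0.03]  in case-aligned tool axes [ 12.44 -19.38  -0.02]
```

play_rows(targets="3 -4.8 0 0 0 -0.014 -1; 3 -4.8 0 0 0 0 -1; 3 -4.8 0 0 0 0 -1; 3 -4.8 0 0 0 0 -1; 0 0 0 0 0 0 -1; 0 0 0 0 0 0 -1")

```text
time: 1.9
position: [0.562, -0.2577, 0.4593]
tool_rot: [-3.127, 0.25, 0.014]
ft_force: [-0.6, -1.1, -0.3]
grip_width: 0.004
```

```bash
python3 -c "
from go import *
to([(-5,-40,280),(-5,-40,240)])
for n in('scene','side'):
    d=grab(n);cv2.imwrite(f'pics/c_{n}.png',cv2.resize(d['pixels'][40:260,80:400] if n=='scene' else d['pixels'][20:220,130:420],None,fx=2.4,fy=2.4))
"
```

```text
t 1.9 tip case mm [ -9.1 -42.6 277.3] turn left (tool rotvec) [-0.004  0.009 -0.007] F case [-0.5 -1.2 -0.3] grip 0.003934257138175553
(-5, -40, 280) delta in tool axes now, cm [ 0.24 -0.33 -0.27]  in case-aligned tool axes [ 0.24 -0.33 -0.27]
(-5, -40, 240) delta in tool axes now, cm [ 0.27 -0.31  3.73]  in case-aligned tool axes [ 0.24 -0.33  3.73]
```

View pics/c_scene.png

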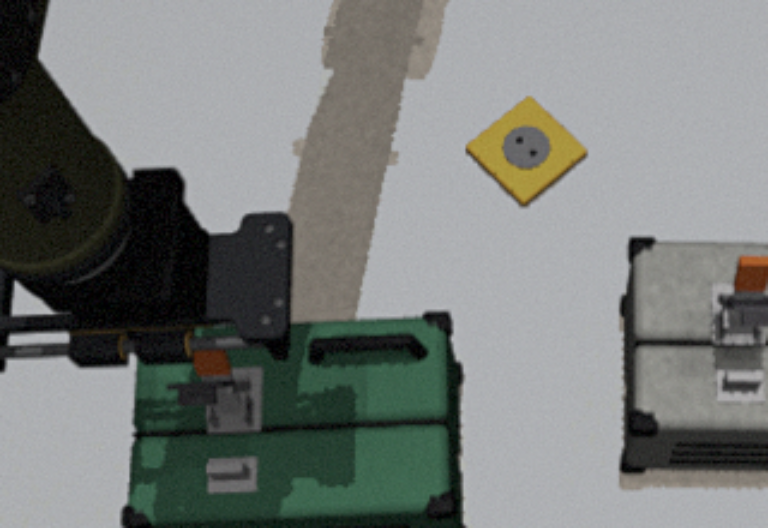

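View pics/c_side.png

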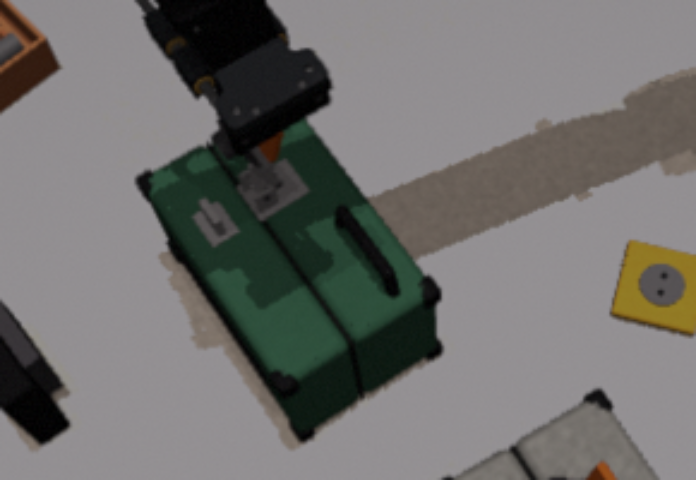

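play_rows(targets="0.1 -0.3 2 0 0.005 0 -1; 0 0 1.3 0 0 0 -1; 0 0 0.8 0 0 0 -1; 0 0 0 0 0 0 -1")

```text
time: 2.5
position: [0.5605, -0.2599, 0.4178]
tool_rot: [-3.128, 0.265, 0.005]
ft_force: [-0.3, -0.2, -0.0]
grip_width: 0.004
```

```bash
python3 -c "
from go import *
to([(-5,-40,232)])"
```

```text
t 2.5 tip case mm [ -9.2 -45.2 235.8] turn left (tool rotvec) [-0.002  0.003 -0.017] F case [-0.3 -0.2 -0. ] grip 0.0039542216799511205
(-5, -40, 232) delta in tool axes now, cm [ 0.36 -0.56  0.38]  in case-aligned tool axes [ 0.36 -0.56  0.38]
```

play_rows(targets="0.2 -0.5 0.4 0 0 -0.015 -1; 0.5 0 0.2 0 0 0 -1; 0.8 0 0.5 0 0 0 -1; 0.8 0 0.5 0 0 0 -1; 0.8 0 0.6 0 0 0 -1; 0 0 0 0 0 0 -1")

```text
time: 3.25
position: [0.5949, -0.2596, 0.3952]
tool_rot: [-3.13, 0.239, 0.001]
ft_force: [-1.0, -0.2, 0.2]
grip_width: 0.007
```

```bash
python3 -c "
from go import *
to([(19,-40,215)])
for n in('scene','side'):
    d=grab(n);cv2.imwrite(f'pics/d_{n}.png',cv2.resize(d['pixels'][140:280,110:290] if n=='scene' else d['pixels'][40:220,150:330],None,fx=4,fy=3.3))
"
```

```text
t 3.25 tip case mm [ 25.2 -39.8 213.2] turn left (tool rotvec) [-0.002  0.001 -0.   ] F case [-1.  -0.3  0.2] grip 0.0068159469277904354
(19, -40, 215) delta in tool axes now, cm [-0.64 -0.01 -0.18]  in case-aligned tool axes [-0.64 -0.01 -0.18]
```

View pics/d_scene.png

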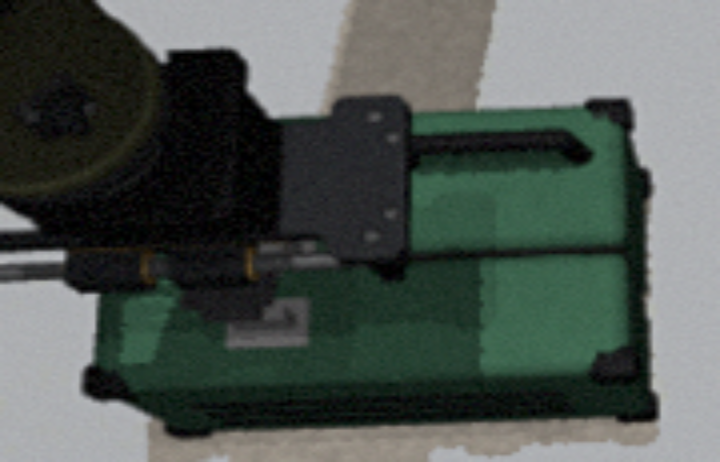

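View pics/d_side.png

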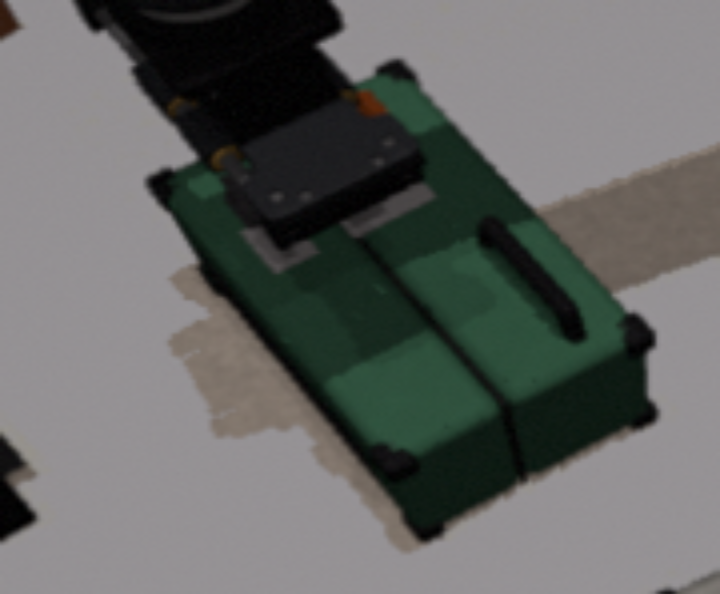

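play_rows(targets="0.5 0 0.9 0 0 0 -1; 0.3 0 1 0 0 0 -1; 0 0 0 0 0 0 -1; 0 0 -3 0 0 0 -1; 0 0 -4 0 0 0 -1; -5 0 -2 0 0 0 -1; -6 0 0 0 0 0 -1; -6 0 0 0 0 0 -1; 0 0 0 0 0 0 -1")

```text
time: 4.47
position: [0.4299, -0.2348, 0.4672]
tool_rot: [-3.13, 0.241, 0.004]
ft_force: [0.2, -0.4, 0.4]
grip_width: 0.008
```

```bash
python3 -c "
from go import *
to([(19,-40,215)])
for n in('scene','side'):
    d=grab(n);np.savez(f'a_{n}.npz',**d);cv2.imwrite(f'pics/e_{n}.png',cv2.resize(d['pixels'][140:280,110:290] if n=='scene' else d['pixels'][40:220,150:330],None,fx=4,fy=3.3))
"; python3 pose2.py
```

```text
t 4.475 tip case mm [-142.   -40.3  285.2] turn left (tool rotvec) [-0.002  0.003 -0.001] F case [ 0.3 -0.4  0.4] grip 0.007736845648407437
(19, -40, 215) delta in tool axes now, cm [16.07 -0.07  6.97]  in case-aligned tool axes [16.05 -0.07  7.02]
scene centre [ 0.5751397 -0.2165639] (0.23749056458473206, 0.1523275226354599) yaw deg -8.899028
orange case [-0.02320332 -0.04014488] [-0.03398824 -0.05336678] [-0.01604304 -0.0287585 ] z 0.19986458282114766 0.23134051446181333
  z0.15 n28 x -0.002..0.055 y -0.055..-0.032
  z0.16 n410 x -0.013..0.057 y -0.060..-0.021
  z0.17 n334 x -0.020..0.047 y -0.060..-0.021
  z0.18 n53 x -0.018..-0.007 y -0.052..-0.030
  z0.19 n50 x -0.018..-0.011 y -0.051..-0.029
  z0.20 n8 x -0.025..-0.015 y -0.053..-0.029
  z0.21 n4 x -0.025..-0.020 y -0.052..-0.029
  z0.22 n6 x -0.030..-0.022 y -0.053..-0.029
side centre [ 0.5741393  -0.21549608] (0.23762382566928864, 0.15450365841388702) yaw deg -9.92953
orange case [-0.0227973 -0.0407925] [-0.03219561 -0.05409597] [-0.01496602 -0.02942217] z 0.19768122595210674 0.23249192176060632
  z0.15 n43 x -0.011..0.045 y -0.057..-0.028
  z0.16 n284 x -0.019..0.057 y -0.063..-0.021
  z0.17 n226 x -0.018..0.052 y -0.062..-0.022
  z0.18 n34 x -0.017..-0.006 y -0.053..-0.026
  z0.19 n24 x -0.018..-0.012 y -0.052..-0.033
  z0.20 n1 x -0.024..-0.024 y -0.033..-0.033
  z0.21 n4 x -0.030..-0.022 y -0.054..-0.030
  z0.22 n14 x -0.034..-0.027 y -0.055..-0.031
  z0.23 n1 x -0.033..-0.033 y -0.032..-0.032
```

View pics/e_scene.png

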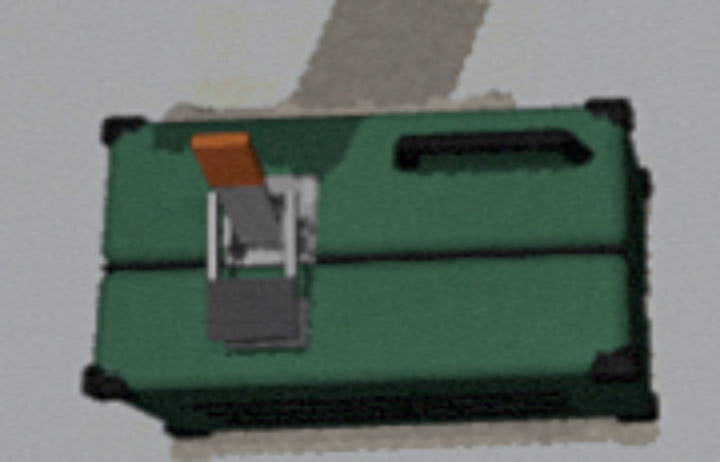

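View pics/e_side.png

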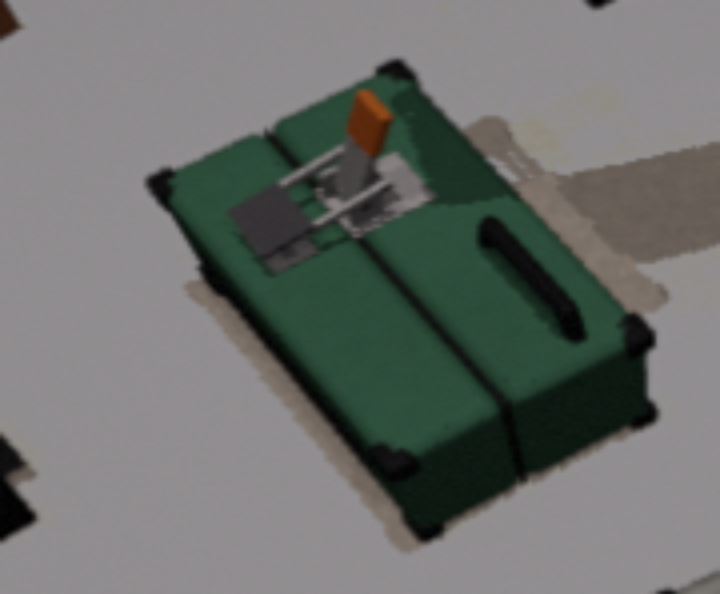

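play_rows(targets="5 0 0 0 0 0 -1; 5 0 0 0 0 0 -1; 4.8 0 0 0 0 0 -1; 0 0 0 0 0 0 -1; 0 0 0 0 0 0 -1")

```text
time: 5.2
position: [0.5896, -0.2577, 0.4649]
tool_rot: [-3.127, 0.232, -0.002]
ft_force: [-0.0, 0.4, -0.6]
grip_width: 0.002
```

```bash
python3 -c "
from go import *
to([(2,-40,285),(2,-40,216)])"
```

```text
t 5.2 tip case mm [ 20.1 -37.9 282.9] turn left (tool rotvec) [-0.006 -0.001  0.004] F case [-0.1  0.4 -0.6] grip 0.0024986868074935048
(2, -40, 285) delta in tool axes now, cm [-1.79  0.09 -0.21]  in case-aligned tool axes [-1.79  0.09 -0.21]
(2, -40, 216) delta in tool axes now, cm [-1.8   0.13  6.69]  in case-aligned tool axes [-1.79  0.09  6.69]
```

play_rows(targets="-0.6 0.1 3 0 0 0 -1; -0.3 0 2.5 0 0 0 -1; -0.2 0 1 0 0 0 -1; 0 0 0 0 0 0 -1")

```text
time: 5.7
position: [0.5771, -0.2567, 0.4009]
tool_rot: [-3.129, 0.234, -0.007]
ft_force: [0.5, -0.2, 0.4]
grip_width: 0.003
```

```bash
python3 -c "
from go import *
to([(-11,-40,217),(-36,-40,201)])"
```

```text
t 5.7 tip case mm [  8.1 -39.1 218.9] turn left (tool rotvec) [-0.004 -0.004  0.003] F case [ 0.5 -0.2  0.4] grip 0.0031442286021022095
(-11, -40, 217) delta in tool axes now, cm [-1.83  0.    0.18]  in case-aligned tool axes [-1.83  0.01  0.19]
(-36, -40, 201) delta in tool axes now, cm [-4.34  0.    1.77]  in case-aligned tool axes [-4.33  0.01  1.79]
```

play_rows(targets="-0.9 0 0.1 0 0 0 -1; -0.9 0 0.1 0 0 0 -1; -0.6 0 0.4 0 0 0 -1; -0.6 0 0.4 0 0 0 -1; -0.6 0 0.4 0 0 0 -1; -0.6 0 0.4 0 0 0 -1")

```text
time: 6.45
position: [0.5346, -0.2499, 0.3873]
tool_rot: [-3.132, 0.234, -0.025]
ft_force: [2.8, -0.4, 0.1]
grip_width: 0.005
```

```bash
python3 -c "
from go import *
to([(-36,-40,201),(-47,-40,183)])
for n in('scene','side'):
    d=grab(n);np.savez(f'a_{n}.npz',**d);cv2.imwrite(f'pics/f_{n}.png',cv2.resize(d['pixels'][140:280,110:290] if n=='scene' else d['pixels'][40:220,150:330],None,fx=4,fy=3.3))
"
```

```text
t 6.45 tip case mm [-32.8 -39.4 205.4] turn left (tool rotvec) [-0.002 -0.016  0.003] F case [ 2.8 -0.   0.1] grip 0.005366218694252517
(-36, -40, 201) delta in tool axes now, cm [-0.04  0.03  0.43]  in case-aligned tool axes [-0.03  0.03  0.43]
(-47, -40, 183) delta in tool axes now, cm [-1.17  0.03  2.22]  in case-aligned tool axes [-1.13  0.03  2.23]
```

View pics/f_scene.png

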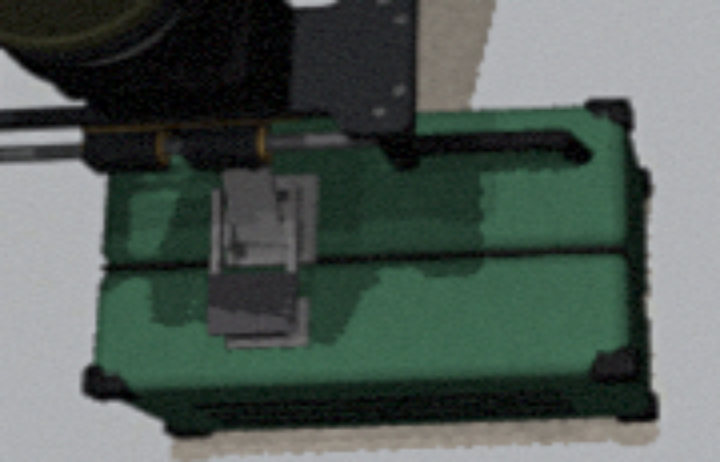

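View pics/f_side.png

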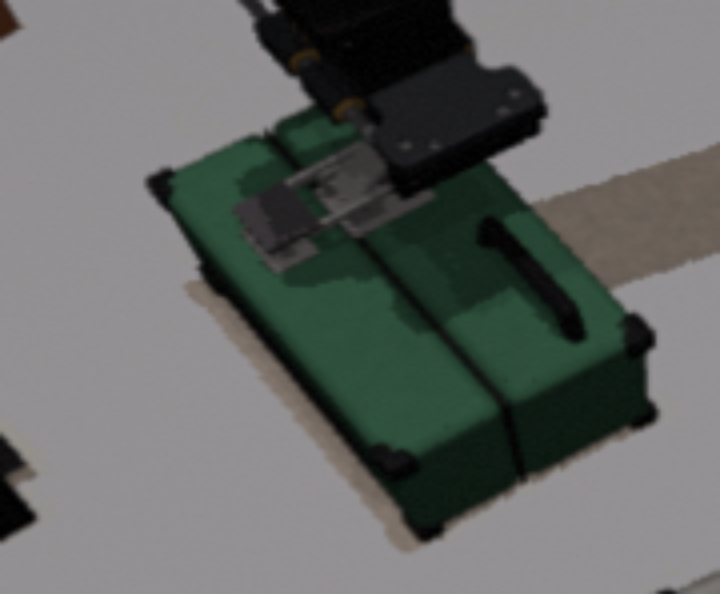

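play_rows(targets="-0.3 0 0.7 0 0 0 -1; -0.5 0 0.7 0 0 0 -1; -0.4 0 0.7 0 0 0 -1; -0.3 0 0.7 0 0 0 -1; -0.2 0 0.7 0 0 0 -1; 0 0 0.6 0 0 0 -1")

```text
time: 7.3
position: [0.5168, -0.2474, 0.3447]
tool_rot: [-3.132, 0.234, -0.022]
ft_force: [-10.0, 4.5, 34.7]
grip_width: 0.006
```

```bash
python3 -c "
from go import *
to([(-52,-40,163)])"
```

```text
t 7.3 tip case mm [-51.2 -39.6 162.8] turn left (tool rotvec) [-0.002 -0.014  0.003] F case [-10.6   2.9  34.7] grip 0.005626704031077825
(-52, -40, 163) delta in tool axes now, cm [ 0.16  0.01 -0.02]  in case-aligned tool axes [ 0.16  0.01 -0.03]
```

play_rows(targets="0 0 -1 0 0 0 -1; 0 0 -3 0 0 0 -1; 0 0 -5 0 0 0 -1; -6 0 -2 0 0 0 -1; -6 0 0 0 0 0 -1; -6 0 0 0 0 0 -1; 0 0 0 0 0 0 -1; 0 0 0 0 0 0 -1")

```text
time: 8.3
position: [0.3319, -0.2203, 0.451]
tool_rot: [-3.127, 0.236, -0.001]
ft_force: [0.5, 0.6, 0.0]
grip_width: 0.003
```

```bash
python3 -c "
from go import *
to([(-52,-40,163)])
for n in('scene','side'):
    d=grab(n);np.savez(f'a_{n}.npz',**d);cv2.imwrite(f'pics/g_{n}.png',cv2.resize(d['pixels'][140:280,110:290] if n=='scene' else d['pixels'][40:220,150:330],None,fx=4,fy=3.3))
    P=cloud(d);C=(P[...,:2]-c)@Rc[:2,:2]
    m=(P[...,2]>.15)&(np.abs(C[...,1]+.04)<.03)&(np.abs(C[...,0])<.09)
    for x in range(-80,66,8):
        q=P[m&(np.abs(C[...,0]*1000-x)<4)&(np.abs(C[...,1]+.04)<(.01 if x<-5 else .018))]
        if len(q):print(n,x,len(q),np.round(np.percentile(q[:,2],[5,50,95])*1000,1))
"
```

```text
t 8.3 tip case mm [-240.6  -40.2  269. ] turn left (tool rotvec) [-0.006 -0.     0.002] F case [0.4 0.7 0. ] grip 0.0028039598677914277
(-52, -40, 163) delta in tool axes now, cm [18.86 -0.02 10.6 ]  in case-aligned tool axes [18.86 -0.12 10.6 ]
scene -80 6 [162.3 163.1 164.6]
scene -72 49 [160.7 163.2 165.6]
scene -64 49 [161.4 163.5 165. ]
scene -56 47 [160.3 163.8 165.6]
scene -48 45 [162.  163.8 167.1]
scene -40 48 [160.7 162.9 165.2]
scene -32 48 [159.8 163.4 164.8]
scene -24 51 [159.7 162.9 165.1]
scene -16 46 [160.9 163.1 165.2]
scene -8 52 [161.1 163.  165.5]
scene 0 82 [155.4 162.7 167. ]
scene 8 32 [154.8 161.6 165.5]
scene 16 29 [160.5 163.5 166.5]
scene 24 92 [162.3 165.9 167.9]
scene 32 88 [164.4 167.  168.9]
scene 40 97 [165.4 167.7 170. ]
scene 48 104 [162.1 168.7 171.1]
scene 56 27 [153.8 158.9 166.2]
side -80 10 [160.2 163.2 164.3]
side -72 41 [158.8 163.8 166.9]
side -64 37 [159.4 164.  166.3]
side -56 36 [160.6 163.9 166.5]
side -48 40 [161.3 163.3 165.7]
side -40 33 [157.9 162.9 165.6]
side -32 34 [159.2 162.3 164.8]
side -24 38 [155.4 162.8 164.8]
side -16 37 [155.  163.  165.8]
side -8 31 [160.2 163.1 165.9]
side 0 64 [154.5 162.6 167.2]
side 8 20 [155.6 160.  164.6]
side 16 28 [157.4 163.4 167. ]
side 24 67 [163.  165.9 168.7]
side 32 63 [165.  167.6 169.7]
side 40 66 [165.4 168.2 170.9]
side 48 70 [156.6 168.2 171.7]
```

View pics/g_scene.png

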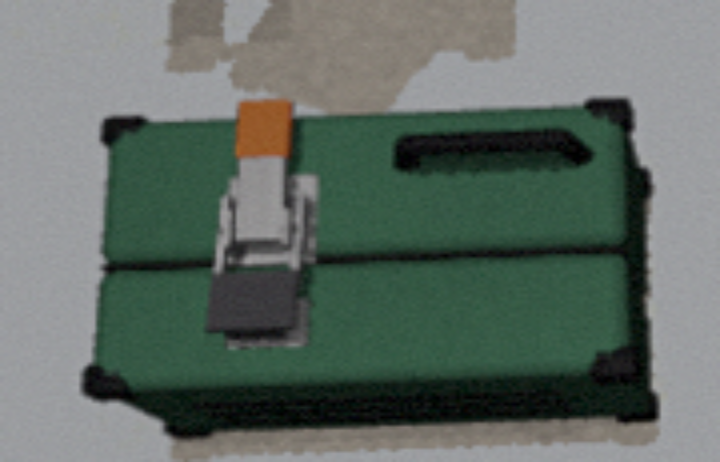

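View pics/g_side.png

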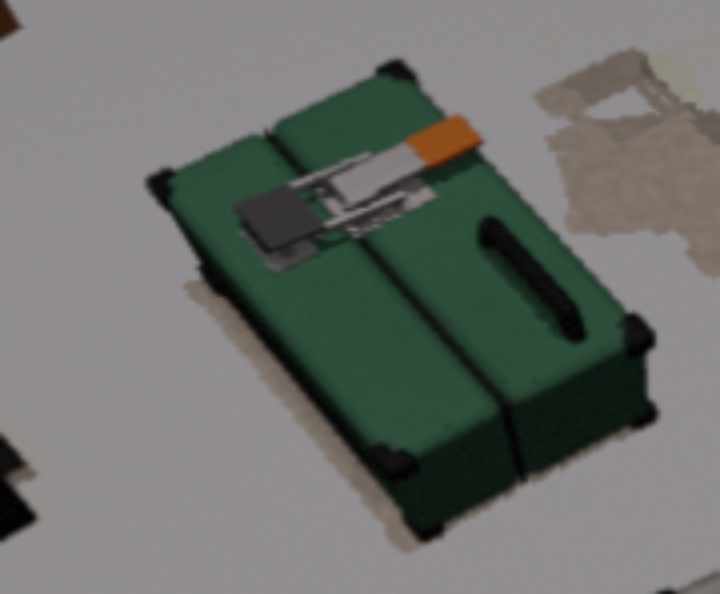

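```bash
python3 -c "
from h import *
ctrl.close_job()"
```

```text
the job is handed in; nothing more can be done
```

The green case's latch is fastened and the job is handed in, at 8.4 s on the robot's clock. No verdict came back.

**What I did:** I found the green case at world (0.576, -0.216), yaw -8.7°. With the fingers shut, I pushed the raised claw from behind until it dropped over the keeper lip. I then backed off and checked it was down, with the lever still at about 1.2 rad. After that I swung the lever over and pressed it flat, with about 35 N at the wrist at the end of the press, before lifting clear.

**Last checks:**
- **Lever:** its top face reads 163–164 mm along its whole length in both cameras, against the 163 mm given, so it lies flat.
- **Claw:** its top rises to about 168 mm over the lip, so its underside rests on the lip. From that I work out the tooth end at x ≈ 51 mm, z ≈ 154 mm, which is behind the lip. I did not see the tooth directly, and the camera calibration is only good to about 2 mm.
- **Robot:** the arm stood about 19 cm back from the latch and 10 cm above it, with the wrist force near zero.
- **Grey case:** the arm stayed over and around the green case throughout and never went near the grey one.

No check failed. The only disagreement was one later side-camera reading of the case's yaw, -9.9° against -8.7° before. I did not use it.

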